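Hold the chopstick keeper's sprung shutter half open

TASK

Unlock the chopstick keeper by pressing its three keys fully down one at a time, letting each come back up before the next: first the small round key, then the large round key, then the long bar key. Then slide the sprung steel shutter half open by its upright tab, never anywhere near wide open, and finish while still holding it steady at half travel by the tab, so that a guest can take a pair. Leave everything else on the table, and the burner's toggle switch, as it is.

Things in the scene. Friction and masses are not known exactly. Their poses are not given: they have to be found in the camera images.
- keeper: the chopstick keeper: a white plastic box fixed to the table, 170 (its x) x 300 (its y) x 70 mm high, origin under its centre, z up. Three keys in a row along its x at its +y end (y +100, x -52, 0, +52 mm; which is where varies), each amid a black housing 44 x 56 mm, 8 mm high. The steel shutter at its -y end runs between two rails (x +/-68 mm, 12 mm above the deck).
- shutter (a joint): opening of the sprung shutter in m: 0 closed (where the spring takes it back to), 0.080 wide open, 0.040 half open. It opens along the keeper's +y. The spring force rises from 3 N closed to 8 N at half and 13 N wide open; let go, it shuts by itself. The dark steel panel is 124 x 106 mm, 5 mm thick, its top 76 mm above the table.
- tab (a point): the upright bright steel tab (shutter_tab in the rules) in the middle of the shutter, which moves with it: 40 (x) x 12 (y) x 30 mm high, axes parallel to the keeper's. This point: centre of its foot, on the panel's top, 76 mm above the table; closed it lies at keeper x 0, y -95 mm. Take it from above across its 12 mm, or push on it.
- tab_top (a point): centre of the tab's top face, 106 mm above the table
- half_mark (a point): the point, at the height of the tab's foot, over which the tab's centre stands when the shutter is half open (keeper x 0, y -55 mm); a small dark steel pip on each rail stands level with it
- small_key (a joint): how far the small round key is pressed, in m: 0 up, 0.005 fully down; about 1.5 N to start it, 5 N fully down; it springs back up
- large_key (a joint): the same for the large round key
- bar_key (a joint): the same for the long bar key
- small_key_top (a point): centre of the top of the small round key: white, 16 mm in diameter, its top 86 mm above the table when up (8 mm over its housing)
- large_key_top (a point): centre of the top of the large round key: white, 32 mm in diameter, same height
- bar_key_top (a point): centre of the top of the bar key: white, 14 (keeper x) x 46 (keeper y) mm, same height
- plate: red melamine plate, 170 mm in diameter, 18 mm high, beyond the keeper; leave alone. Origin: centre of its underside
- pair0: lowest of a stack of three bamboo chopstick pairs lying along the near side of the keeper, each 16 x 230 x 7 mm; leave alone. Origin: centre of its underside, sticks along its y
- pair1: middle pair of the stack
- pair2: top pair of the stack, its top 21 mm above the table
- tong: stainless tong, 240 mm long (its x), 45 mm wide, 16 mm high, lying beyond the keeper's key end; leave alone. Origin: under its middle
- jar: clear acrylic jar with a twist cap, 70 mm in diameter, 100 mm high, beside the shutter end of the keeper; leave alone. Origin: centre of its underside
- dish: small white sauce dish, 80 mm in diameter, 25 mm high, near the shutter end; leave alone. Origin: centre of its underside
- toggle_tip (a point): tip of the black toggle switch, a 30 mm lever on the induction burner at the left of the table; leave alone

How it is judged:
By the outcome, as a careful person would: the job done as asked, in the order asked, and still so for the second after the job is handed in, while the arm keeps its last pose, push and grip.
It also fails if it takes over 53 s, if anything falls off the work surface, if the arm or the gripper's body presses on something with over 40 N, if the wrist force passes 120 N, or if a joint passes its speed limit or range.

ROBOT

A 7-joint arm with a two-finger parallel gripper is mounted at the origin on the work surface. World frame = base frame: x ahead of the robot, y to its left, z up, the work surface at z = 0. Lengths are in m, angles in rad, forces in N, time in s.
With the tool pointing down it reaches from about 0.425 to 0.975 m from the base axis. Payload 16.7 kg.
Tool frame: the origin (TCP) lies at the very end of the fingers, on their centre line; the grasp point (between the pads) lies 19 mm behind it (manip.pinch_z is the distance from the TCP to the grasp point, in m); z points along the fingers, y is the line along which they close (so a half turn about z gives the same grasp; the last joint's range is limited). The gripper opens to 85 mm and grips with 20 to 120 N. Pads are 22 mm wide; open, the fingers measure 114 mm over their backs; the gripper's body (76 mm by 85 mm) begins 54 mm behind the grasp point. The pads swing forward as they close: fully open they stand 13 mm farther back than shut.
Start: joints at [1.101, 0.426, 0.074, 1.606, -0.034, 1.111, -0.067], TCP at [0.212, -0.641, 0.231] pointing down, gripper open.
Joint ranges: [-2.85, 2.85], [-0.5, 2.14], [-1.23, 1.37], [0.21, 2.46], [-1.02, 4.16], [0.16, 2.05], [-2.73, 2.73]. Speed limits (rad/s): [1.89, 1.89, 2.39, 2.39, 3.01, 3.01, 3.01].

INTERFACE

Orientations are given as a rotation vector (axis times angle).
In Python, from bench import manip, eoat, solve_ik, cams, readout gives the robot as it stands. Calls block until the motion is done:
- manip.movep(position, orientation): joint-space move of the TCP to a pose.
- manip.move_linear(position, orientation=None, rate=0.15, threshold=None): straight line of the TCP; orientation=None keeps the orientation; rate is the mean speed in m/s. With threshold (N) it stops when the force on the tool has changed by that much, and returns True; else False.
- manip.move_joints(angles): joint-space move.
- eoat.gripper_to(opening, effort=None): finger opening in m; effort is the grip in N (None keeps the last); returns when the fingers have stopped.
- manip.hold(seconds).
- solve_ik(position, orientation): joint angles nearest the present ones, or None.
- cams.camera(name): name is "side" or "top" or "wrist"; returns a dict with "frame" (420x560x3 uint8, red, green, blue), "depth" (420x560 float32, m along the optical axis (not along the pixel's ray), 0 where there is no reading), "fx", "fy", "cx", "cy" (pixels), "extrinsics" (4x4, takes a point from world to camera coordinates); the wrist camera has in their place "T_tool_cam" (4x4, takes a point from camera to tool coordinates, whose origin is the TCP and whose axes are the flange's). Camera axes: x right, y down, z forward; pixel columns grow to the right and rows downward; lengths in m; the calibration is good to about 2 mm. A picture is of the moment at which its call begins: read the wrist's pose just before it.
A pose or a line that the arm cannot do raises manip.IKError and nothing moves.
- manip.hand_in(): hands the job in; it is judged then, once.
Readings, each from a call of its own:
- readout.current_t(): time.
- readout.current_joint_pos(): joint angles.
- readout.current_qvel(): joint speeds.
- readout.current_joint_efforts(): joint torques, N m.
- readout.current_tcp_pos(): TCP position.
- readout.current_tcp_rot(): TCP orientation.
- readout.current_wrist_force(): force on the tool from outside, world axes, zero at the start.
- readout.current_ft_torque(): the same for the moment, N m.
- readout.current_grip_width(): finger opening in m.
- readout.current_grip_force(): force on a finger pad.
Only numpy, scipy, OpenCV 4.12 (cv2) and the standard library are available. Lean on these libraries where they do the work, as an engineer would, in place of code of your own. Each camera call takes 0.05 s, during which the arm holds its last target. There are 200 camera calls.

## Working session

There is one attempt and no reset: what is moved stays moved. The work goes in short steps, each a Python script; the robot and the scene stay as the last script left them, time stands still between calls to the robot, and variables do not carry over. Pictures are saved under pics/ and viewed, at most 10 in all, crops included, and the job is handed in when it is done.

```bash
mkdir -p pics; ls; python3 - <<'E'
from bench import manip,eoat,cams,readout
import cv2,numpy as np,pickle
d={n:cams.camera(n) for n in("top","side")}
pickle.dump(d,open("d.pkl","wb"))
for n in d: cv2.imwrite(f"pics/{n}0.png",d[n]["frame"][...,::-1]); print(n,d[n]["fx"],d[n]["cx"],d[n]["cy"],np.round(d[n]["extrinsics"],3))
print(readout.current_t(),readout.current_tcp_rot(),readout.current_grip_width(),manip.pinch_z)
E
```

```text
pics
top 430.23731669047396 275.8036437715963 216.51724057581382 [[-0.02  -1.     0.004  0.14 ]
 [-0.976  0.019 -0.215  0.576]
 [ 0.215 -0.008 -0.977  1.317]
 [ 0.     0.     0.     1.   ]]
side 395.1834272447067 276.3779328369625 208.93854764747888 [[ 0.972 -0.234 -0.009 -0.509]
 [-0.17  -0.679 -0.714  0.276]
 [ 0.161  0.696 -0.7    0.905]
 [ 0.     0.     0.     1.   ]]
0.1 [-3.10045395e+00 -4.99857389e-01  3.47460993e-04] 0.08543465805262537 0.0187
```

View pics/top0.png

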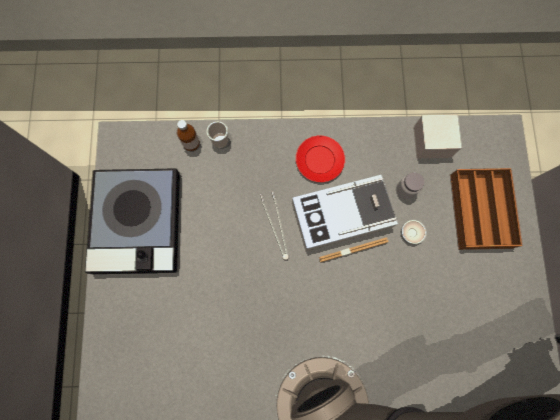

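View pics/side0.png

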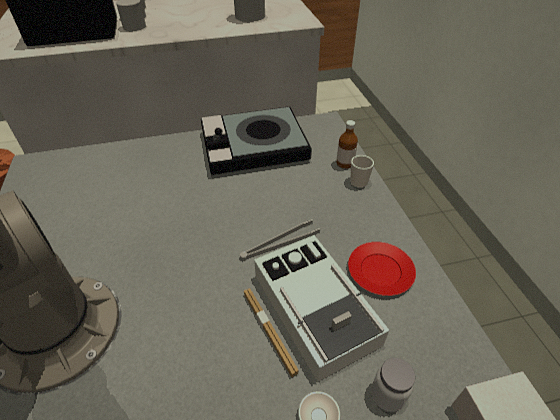

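The top view shows the keeper at about px (345,213): bar key (310,202), large key (315,218), small key (319,234), tab (376,202). Next I'll measure them.

```bash
cat > h.py <<'E'
import numpy as np,cv2
def ray(c,u,v,z):
    E=c["extrinsics"];R=E[:3,:3];t=E[:3,3]
    o=-R.T@t; d=R.T@np.array([(u-c["cx"])/c["fx"],(v-c["cy"])/c["fy"],1])
    return (o+d*(z-o[2])/d[2])
E
python3 - <<'E'
import pickle,cv2,numpy as np
from h import *
d=pickle.load(open("d.pkl","rb"))
for n,(x0,y0,x1,y1) in {"top":(290,170,402,254),"side":(245,230,395,380)}.items():
    c=d[n];f=c["frame"][y0:y1,x0:x1]
    g=cv2.cvtColor(f,cv2.COLOR_RGB2GRAY)
    k=cv2.resize(f,None,fx=4,fy=4,interpolation=cv2.INTER_CUBIC);cv2.imwrite(f"pics/{n}c.png",k[...,::-1])
    G=cv2.resize(g,None,fx=4,fy=4,interpolation=cv2.INTER_CUBIC)
    cs,h=cv2.findContours((G>105).astype(np.uint8),cv2.RETR_CCOMP,cv2.CHAIN_APPROX_NONE)
    for q in cs:
        m=cv2.moments(q)
        if 150<m["m00"]<6000:
            u=(m["m10"]/m["m00"]+.5)/4-.5+x0;v=(m["m01"]/m["m00"]+.5)/4-.5+y0
            print(n,m["m00"]/16,round(u,1),round(v,1),ray(c,u,v,.086).round(4),ray(c,u,v,.106).round(4),"depth",c["depth"][int(v+.5),int(u+.5)])
E
python3 -c "
import cv2,numpy as np
a=cv2.imread('pics/topc.png');b=cv2.imread('pics/sidec.png');b=cv2.resize(b,(336,336));cv2.imwrite('pics/both.png',np.hstack([a,b]))"
```

```text
top 25.21875 319.5 232.8 [ 0.5189 -0.007   0.086 ] [ 0.5153 -0.0048  0.106 ] depth 1.3415465
top 57.09375 375.3 200.0 [ 0.6214 -0.1888  0.086 ] [ 0.6163 -0.1838  0.106 ] depth 1.3539734
top 29.28125 319.8 170.7 [ 0.7224 -0.0165  0.086 ] [ 0.7157 -0.0141  0.106 ] depth 1.4727286
top 232.375 319.2 233.7 [ 0.5162 -0.006   0.086 ] [ 0.5127 -0.0038  0.106 ] depth 1.3444374
top 136.65625 314.5 218.9 [0.5638 0.0069 0.086 ] [0.5596 0.0089 0.106 ] depth 1.3516564
top 148.125 309.9 203.3 [0.6145 0.0194 0.086 ] [0.6094 0.0212 0.106 ] depth 1.3679107
side 98.1875 341.7 317.0 [ 0.6234 -0.172   0.086 ] [ 0.6173 -0.1826  0.106 ] depth 0.80307627
side 30.53125 275.3 264.9 [ 0.5202 -0.0064  0.086 ] [ 0.5169 -0.0214  0.106 ] depth 0.9244024
side 112.9375 294.6 256.8 [0.5705 0.0059 0.086 ] [ 0.5658 -0.0094  0.106 ] depth 0.9384587
side 39.78125 253.3 300.5 [ 0.4516 -0.0886  0.086 ] [ 0.4501 -0.1014  0.106 ] depth 0.94286746
side 281.0 312.7 253.0 [0.6158 0.0067 0.086 ] [ 0.6098 -0.0087  0.106 ] depth 0.95526046
```

View pics/both.png

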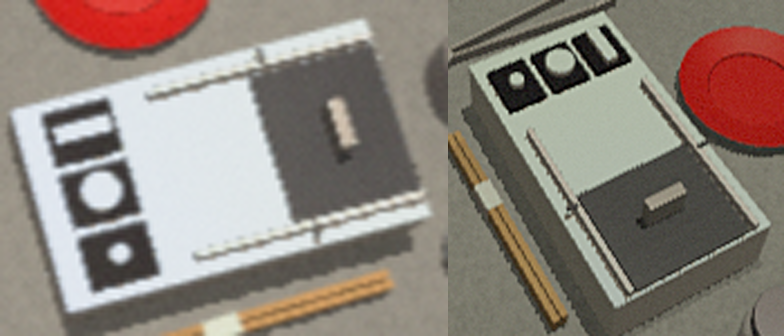

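The crops confirm the order along the keeper's +x: small, large, bar. The tab is closed at the far end. Now I'll fit the keeper pose, hover and refine with the wrist camera.

```bash
cat >> h.py <<'E'
from scipy.spatial.transform import Rotation as Rn
def fit(K,W):
    K=np.array(K,float);W=np.array(W,float);k=K-K.mean(0);w=W-W.mean(0)
    a=np.arctan2((k[:,0]*w[:,1]-k[:,1]*w[:,0]).sum(),(k*w).sum())
    R=np.array([[np.cos(a),-np.sin(a)],[np.sin(a),np.cos(a)]]);o=W.mean(0)-R@K.mean(0)
    return a,o,(W-(K@R.T+o))
def k2w(p,a,o): return np.array([[np.cos(a),-np.sin(a)],[np.sin(a),np.cos(a)]])@np.array(p)+o
def down(a,s=1):
    y=s*np.array([-np.sin(a),np.cos(a),0]);z=np.array([0,0,-1.]);return Rn.from_matrix(np.c_[np.cross(y,z),y,z]).as_rotvec()
KEYS=dict(small=(-.052,.1),large=(0,.1),bar=(.052,.1),tab=(0,-.095))
E
python3 - <<'E'
from bench import *
from bench import manip,eoat,cams,readout,solve_ik
from h import *
import pickle
a,o,r=fit(list(KEYS.values()),[(.5195,-.0067),(.567,.0063),(.6160,.0194),(.6167,-.183)])
print(a,o,r.round(4))
p=[*k2w((0,.02),a,o),.30]
for s in(1,-1): print(s,solve_ik(p,down(a,s)))
q=np.array(readout.current_joint_pos())
s=min((1,-1),key=lambda s:abs(solve_ik(p,down(a,s))-q).max())
manip.movep(p,down(a,s)); eoat.gripper_to(0.0,30)
R=readout.current_tcp_rot();t=readout.current_tcp_pos();c=cams.camera("wrist")
pickle.dump((R,t,c,s,a,o),open("w.pkl","wb"));cv2.imwrite("pics/w1.png",c["frame"][...,::-1])
print(s,readout.current_t(),t,c["T_tool_cam"].round(3))
E
```

```text
0.2557599165452795 [ 0.59276526 -0.09058291] [[ 0.0023  0.0003]
 [-0.0005  0.0001]
 [-0.0018  0.0001]
 [-0.0001 -0.0005]]
1 [ 0.59384806  0.31384608 -0.72414707  1.67975922  0.21866894  1.23097928
  1.64708869]
-1 [ 0.31555469  0.26018421 -0.36876451  1.69571585  0.099499    1.20414064
 -1.39265322]
-1 3.35 [ 0.58770837 -0.07121589  0.30000638] [[-0.001 -0.966 -0.259  0.063]
 [ 1.    -0.001  0.     0.   ]
 [-0.001 -0.259  0.966 -0.143]
 [ 0.     0.     0.     1.   ]]
```

View pics/w1.png

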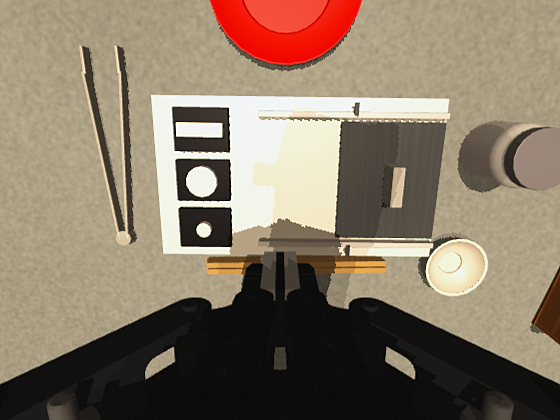

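The wrist view shows the small key (204,230), large key (201,181), bar key (199,130), tab top about (398,187), and half pips (356,109) and (348,250). Next: refine the fit.

```bash
cat >> h.py <<'E'
def wcam(R,t,c):
    T=np.eye(4);T[:3,:3]=Rn.from_rotvec(R).as_matrix();T[:3,3]=t
    return dict(c,extrinsics=np.linalg.inv(T@c["T_tool_cam"]))
def blobs(g,box,thr):
    x0,y0,x1,y1=box;m=(g[y0:y1,x0:x1]>thr).astype(np.uint8)
    n,l,s,ce=cv2.connectedComponentsWithStats(m);i=1+s[1:,4].argmax();return ce[i]+[x0,y0],s[i,4]
E
python3 - <<'E'
from h import *
import pickle
R,t,c,s,a,o=pickle.load(open("w.pkl","rb"));c=wcam(R,t,c);g=cv2.cvtColor(c["frame"],cv2.COLOR_RGB2GRAY)
W=[]
for n,b,z in(("small",(185,212,225,244),.086),("large",(182,162,226,198),.086),("bar",(174,112,227,147),.086),("tab",(391,160,420,215),.106)):
    (u,v),A=blobs(g,b,140);w=ray(c,u,v,z);W.append(w[:2]);print(n,u,v,A,w.round(4),k2w(KEYS[n],a,o).round(4))
a2,o2,r=fit([KEYS[n] for n in("small","large","bar","tab")],W);print(a2,o2,r.round(4))
for p in((356,109),(348,250)): print(ray(c,*p,.084).round(4), k2w((.068 if p[1]<200 else -.068,-.055),a2,o2).round(4))
E
```

```text
small 203.21764705882353 229.78823529411764 170 [ 0.5169 -0.0064  0.086 ] [ 0.5172 -0.007 ]
large 200.95716198125837 181.28380187416332 747 [0.5675 0.0061 0.086 ] [0.5675 0.0062]
bar 198.60812772133528 129.45283018867926 689 [0.6176 0.0185 0.086 ] [0.6178 0.0193]
tab 397.4640522875817 187.19825708061003 459 [ 0.6144 -0.183   0.106 ] [ 0.6168 -0.1825]
0.24360856536374964 [ 0.59145686 -0.09091241] [[ 0.      0.    ]
 [ 0.0001  0.    ]
 [-0.0002 -0.0002]
 [ 0.      0.0001]]
[ 0.6753 -0.126   0.084 ] [ 0.6707 -0.1279]
[ 0.5331 -0.1626  0.084 ] [ 0.5387 -0.1607]
```

The fit residuals are under 0.3 mm. Pressing the keys now.

```bash
python3 - <<'E'
from bench import manip,eoat,cams,readout
from h import *
import pickle
a,o=0.2436,np.array([.59146,-.09091]);R=down(a,-1)
print(readout.current_grip_width())
for i,n in enumerate(("small","large","bar")):
    p=k2w(KEYS[n],a,o)
    if i==0: manip.movep([*p,.12],R)
    else: manip.move_linear([*p,.100],R)
    manip.move_linear([*p,.090],rate=.1)
    f0=np.array(readout.current_wrist_force())
    hit=manip.move_linear([*p,.0785],rate=.02,threshold=10)
    manip.hold(.2);z=readout.current_tcp_pos()[2];f=np.array(readout.current_wrist_force())-f0
    print(n,hit,round(z,4),f.round(1),readout.current_t())
    manip.move_linear([*p,.100],rate=.1);manip.hold(.2)
E
```

```text
0.00013142755481147076
small True 0.0809 [-3.8 -0.7 13.8] 5.3333
large True 0.081 [-3.   0.4 12. ] 7.3167
bar True 0.081 [-3.1 -0.3 10.1] 9.3
```

```bash
python3 - <<'E'
from bench import manip,eoat,cams,readout
from h import *
a,o=0.2436,np.array([.59146,-.09091]);R=down(a,-1)
p=k2w((0,-.094),a,o)
manip.move_linear([*k2w(KEYS["bar"],a,o),.15],rate=.2)
manip.movep([*p,.15],R);eoat.gripper_to(.045,40)
hit=manip.move_linear([*p,.083],rate=.08,threshold=8)
print(hit,readout.current_tcp_pos(),readout.current_t())
f0=np.array(readout.current_wrist_force())
eoat.gripper_to(0,40)
print(readout.current_grip_width(),readout.current_grip_force(),np.array(readout.current_wrist_force())-f0,readout.current_t())
c=cams.camera("wrist");cv2.imwrite("pics/w2.png",c["frame"][...,::-1])
E
```

```text
False [ 0.61449896 -0.18216146  0.08346885] 12.5417
0.01126885834732622 41.33594334125519 [-0.12303664 -2.28986225  6.38718892] 12.9333
```

View pics/w2.png

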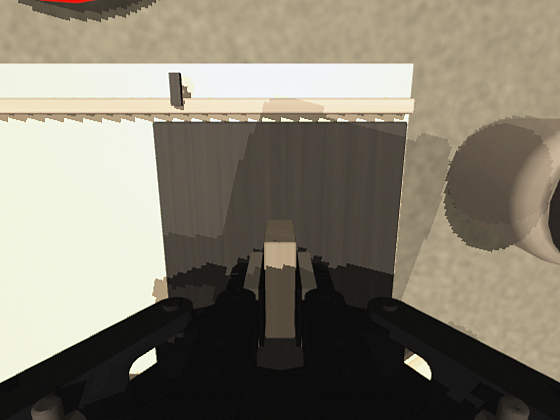

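The tab is gripped between the pads, at about px (280,300). Opening to half.

```bash
python3 - <<'E'
from bench import manip,eoat,cams,readout
from h import *
a,o=0.2436,np.array([.59146,-.09091])
z=readout.current_tcp_pos()[2]
f0=np.array(readout.current_wrist_force())
hit=manip.move_linear([*k2w((0,-.055),a,o),z],rate=.03,threshold=30)
manip.hold(.3)
t=readout.current_tcp_pos();R=readout.current_tcp_rot()
print(hit,t,k2w((0,-.055),a,o),readout.current_grip_width(),readout.current_grip_force(),np.array(readout.current_wrist_force())-f0,readout.current_t())
c=cams.camera("wrist");cv2.imwrite("pics/w3.png",c["frame"][...,::-1])
c=cams.camera("side");cv2.imwrite("pics/s3.png",cv2.resize(c["frame"][210:390,225:415],None,fx=3,fy=3)[...,::-1])
E
```

```text
False [ 0.60508006 -0.14490968  0.0836073 ] [ 0.60472588 -0.14428618] 0.011604907143364915 40.44083654880524 [ 4.38097668 -6.52241715 -6.65286117] 14.7333
```

View pics/w3.png

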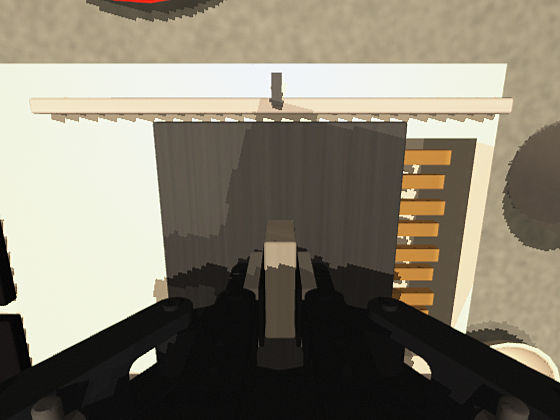

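View pics/s3.png

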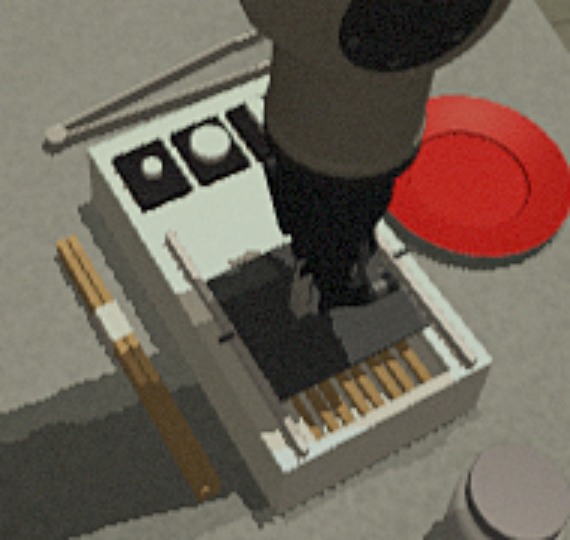

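The shutter is unlocked and half open. The rail pip is at u≈277 and the tab centre at u≈280, so the tab is about 1 mm short. I'll nudge it and hand in.

```bash
python3 - <<'E'
from bench import manip,readout
from h import *
a,o=0.2436,np.array([.59146,-.09091])
manip.move_linear([*k2w((0,-.0542),a,o),readout.current_tcp_pos()[2]],rate=.01)
manip.hold(.5)
print(readout.current_tcp_pos(),readout.current_grip_force(),readout.current_t())
print(manip.hand_in())
E
```

```text
[ 0.60486354 -0.14413039  0.08358651] 40.393885374069214 15.5833
the job is handed in; nothing more can be done
None
```

The keeper is unlocked: I pressed the small, large and bar keys fully down in that order. The job is handed in at 15.6 s with the gripper holding the shutter by its tab at half travel, within about 1 mm.

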